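# Snap the grease coupler onto the magnet drive's nipple

### The job

The bearing block of the magnet's pole drive is due for greasing: pull the red dust cap off its tilted nipple and drop the cap into the wire basket. Then take the grease coupler by its yellow grip, press it squarely down onto the nipple until it snaps over it and sits fully home on the brass collar against the valve spring, and finish while still holding it pressed there in the gripper. Leave the pole shoe, the bottle and the screwdriver alone.

Things in the scene. Friction and masses are not known exactly. Their poses are not given: they have to be found in the camera images.
- block: Dark steel bearing block fixed to the bench, 130 x 120 mm foot, 100 x 84 mm body 50 mm high, with a small steel shaft and a three-armed ball handle on its +x side (up to about 70 mm high, 100 mm from the origin; it does not turn). Origin: centre of its underside; z up. The brass nipple stands on its top.
- nipple: Brass nipple fixed on the block, tilted 0.38 rad (22 deg) from vertical to the block's -x side. Origin: centre of the upper face of its round collar (34 mm wide, 8 thick), 78 mm above the bench. z points outward along the nipple: the cap comes off that way, the coupler is pressed on against it. Post 16 mm diameter, 22 long; 2 sprung balls stick out 3.5 mm on its y sides, 12 mm from the collar.
- nipple_tip (a point): Tip of the nipple's valve pin when not pressed: on the nipple's axis, 32 mm out from the collar face.
- valve (a joint): Travel of the steel valve pin (8 mm diameter) on the nipple's top, m: 0 out, 0.008 with the coupler fully home on the collar (stop at 0.0095). Its spring pushes 4 N at 0, 12 N at 0.008. Before that the coupler must be pushed over the sprung balls (about 8 N) with its mouth 16 to 7 mm from the collar; they snap in behind its lip. Let go, it hangs on but springs back to about 0.003.
- cap: Red plastic dust cap, a round cup upside down over the nipple, 31 mm diameter, 40 mm long, open below (25 mm bore, 36 mm deep), 30 g, loose. Origin: centre of its open rim, which at the start rests on the nipple's collar; z points along the cap to its closed end and at the start lies along the nipple's axis.
- basket: Square steel wire basket fixed to the bench, 160 x 160 mm, wires up to 68 mm high, open on top. Origin: centre of its underside; x and y across its sides.
- coupler: Grease coupler, 250 g, loose, upright on the bench: from below steel sleeve (34 mm diameter, to 44 mm), yellow square grip (30 x 30 mm, 44 to 98 mm, sides along x and y), brass top (to 108 mm). Mouth: 20 mm hole through a 5 mm lip, inside 25 mm wide, 24 mm deep. Origin: centre of the mouth; z from mouth to top. Fully home, origin and z axis coincide with those of the nipple.
- coupler_grip (a point): Point on the coupler's axis in the middle of its yellow grip, 75 mm from its mouth.
- pole_shoe: Bystander: steel pole shoe, a 70 mm disc tapering to a 40 mm top, 36 mm high. Origin: centre of its underside.
- bottle: Bystander: white round jar with blue cap, 48 mm diameter, 95 mm high. Origin: centre of its underside.
- screwdriver: Bystander: orange-handled screwdriver lying along y on the bench between the block and the robot. Origin: at its middle.
There are look-alikes about, which are no part of the job. Leave any green look-alike of the coupler alone. There is more than one size of the cap; the one meant has the size given above.

How it is judged:
On the way, in this order (a step that is already met when the one before it is completed fails the run):
1. the red cap lies in the wire basket, let go (x of cap in the frame of basket between -0.08 and 0.08 m and y of cap in the frame of basket between -0.08 and 0.08 m and z of cap in the frame of basket below 0.06 m and contact force between the fingers and cap below 0.05 N), for 0.2 s.
2. the coupler is snapped on the nipple, square and fully home (value of joint valve above 0.006 m and distance between coupler and nipple below 0.005 m and angle between the z axis of coupler and the z axis of nipple, either way round below 0.1 rad), for 0.2 s.
At the end, for the whole second after the job is handed in: The gripper still holds the coupler (over 3 N) on the nipple: its mouth within 5 mm of the collar's centre, square within 0.1 rad, valve pin pushed in more than 6 mm, pressing with more than 5 N; the red cap lies in the wire basket, released (all of step 1 and all of step 2 and contact force between the fingers and coupler above 3 N and contact force between coupler and nipple above 5 N); the arm keeps its last pose, push and grip.
It fails at once if the pole shoe is moved more than 30 mm (distance of pole_shoe from where it was at the start of the episode above 0.03 m).
It fails at once if the bottle is moved more than 30 mm (distance of bottle from where it was at the start of the episode above 0.03 m).
It fails at once if the screwdriver is moved more than 30 mm (distance of screwdriver from where it was at the start of the episode above 0.03 m).
It also fails if it takes over 56 s, if anything falls off the work surface, if the arm or the gripper's body presses on something with over 40 N, if the wrist force passes 120 N, or if a joint passes its speed limit or range.

### The arm

A 7-joint arm with a two-finger parallel gripper is mounted at the origin on the work surface. World frame = base frame: x ahead of the robot, y to its left, z up, the work surface at z = 0. Lengths are in m, angles in rad, forces in N, time in s.
With the tool pointing down it reaches from about 0.4 to 0.85 m from the base axis. Payload 10.4 kg.
Tool frame: the origin (TCP) lies at the very end of the fingers, on their centre line; the grasp point (between the pads) lies 19 mm behind it; z points along the fingers, y is the line along which they close (so a half turn about z gives the same grasp; the last joint's range is limited). The gripper opens to 87 mm and grips with 3 to 60 N. Pads are 19 mm wide; open, the fingers measure 117 mm over their backs; the gripper's body (75 mm by 190 mm) begins 51 mm behind the grasp point.
Start: joints at [-1.241, 0.332, -0.065, 1.46, 0.022, 1.35, -0.088], TCP at [0.216, 0.587, 0.223] pointing down, gripper open.
Joint ranges: [-2.6, 2.6], [-0.5, 2.12], [-1.47, 1.34], [0.16, 2.42], [-1.27, 4.41], [0.06, 2.06], [-2.6, 2.6]. Speed limits (rad/s): [2.22, 2.22, 2.79, 2.79, 3.14, 3.14, 3.14].

### API

Orientations are given as a 3x3 rotation matrix whose columns are the frame's x, y, z axes.
In Python, from rig import ctrl, eyes, trace gives the robot as it stands.
- The arm moves only by the shell command python3 -m handwheel 'ROWS' [FORCE]. ROWS is JSON, one flat list of numbers, 7 for each row, row after row: the turn, a rotation vector about the world's x, y, z in degrees, then the shift along the world's x, y, z in cm, then the opening, from 0 (shut) to 1 (fully open). A call has exactly 8 rows; each row is the pose to reach, as a shift and turn from the pose commanded when the call began; what a row does not reach only later rows make up. A row lasts 1/12 s, in which the tool goes at most 41.7 mm and 7.16 degrees, less where a joint would pass 70% of its speed; a pose out of reach is approached as far as the arm can. A call with a gripper value outside its range is refused whole. The fingers move at their own pace and stop on an object; FORCE is the grip in N (left out, the last holds). Time passes only in rows, so rows that repeat a pose let the fingers close, or fill a call up. It gives the time, the measured TCP pose, the force, the opening and the grip force at its end, in the units of the state.
- ctrl.sense(): the state, without advancing time (a new reading comes with each control period).
- eyes.grab_frame(name): name is "side" or "top"; returns a dict with "color" (480x640x3 uint8, red, green, blue), "camera_matrix" (3x3 intrinsics, pixels), "origin" and "attitude" of the camera in the world. Camera axes: x right, y down, z forward; pixel columns grow to the right and rows downward; lengths in m; the calibration is good to about 2 mm. A picture is of the moment at which its call begins. There is no depth.
- ctrl.close_job(): hands the job in; it is judged then, once.
Trained networks look in the newest picture that a camera, given by its name, has taken for a name from the list of things; names that differ only in an ending like _2 or _b are one class to them, and where a whole thing is asked for, a point or a joint stands for the part that bears it (a point fixed in the world has none). Each returns a list of dicts, best first, with "confidence" (0 to 1); they miss things now and then, are a little off and sometimes report something else, mostly with a low value. They report only what shows in the picture. A call takes as long as a camera call. They do not tell look-alikes from the thing itself.
- trace(target, camera): "pixels" (480x640 bool, what is visible of it) and "extent" ([left, top, right, bottom] in pixels, round what is visible of it).
The state is a dict: "time": time; "joint_positions": joint angles; "joint_velocities": joint speeds; "tau": joint torques, N m; "position": TCP position; "eef_rot": TCP orientation; "force": force on the tool from outside, world axes, zero at the start; "wrist_torque": the same for the moment, N m; "opening": opening from 0.0 (shut) to 1.0 (fully open); "gripper_force": force on a finger pad.
Only numpy, scipy, OpenCV 4.12 (cv2) and the standard library are available. Lean on these libraries where they do the work, as an engineer would, in place of code of your own. Each camera call takes 0.05 s, during which the arm holds its last target. There are 200 camera calls.

## Working session

There is one attempt and no reset: what is moved stays moved. The work goes in short steps, Python scripts to look and compute and a shell command to move; the robot and the scene stay as the last step left them, time stands still between calls to the robot, and variables do not carry over. Pictures are saved under pics/ and viewed, at most 10 in all, crops included, and the job is handed in when it is done.

```bash
ls; mkdir -p pics; cat > h.py <<'E'
import numpy as np,cv2
from rig import ctrl,eyes,trace
def grab(n,f=None):
    d=eyes.grab_frame(n)
    if f: cv2.imwrite(f,cv2.cvtColor(d["color"],cv2.COLOR_RGB2BGR))
    return d
def proj(d,P):
    R=np.array(d["attitude"]);p=(np.atleast_2d(P)-np.array(d["origin"]))@R
    q=p@np.array(d["camera_matrix"]).T
    return q[:,:2]/q[:,2:]
def ray(d,uv):
    v=np.linalg.solve(np.array(d["camera_matrix"]),[uv[0],uv[1],1.])
    v=np.array(d["attitude"])@v
    return np.array(d["origin"]),v/np.linalg.norm(v)
def atz(d,uv,z):
    o,v=ray(d,uv);return o+v*(z-o[2])/v[2]
def tri(a,ua,b,ub):
    o1,v1=ray(a,ua);o2,v2=ray(b,ub)
    s=np.linalg.lstsq(np.c_[v1,-v2],o2-o1,rcond=None)[0]
    p,q=o1+s[0]*v1,o2+s[1]*v2
    return (p+q)/2,np.linalg.norm(p-q)
E
python3 - <<'E'
from h import *
for c in("side","top"):
    d=grab(c,f"pics/{c}0.png")
    print(c,np.round(d["origin"],3),np.round(d["attitude"],3).tolist(),np.round(d["camera_matrix"],1).tolist())
    for t in("block","nipple","cap","basket","coupler","pole_shoe","bottle","screwdriver"):
        for r in trace(t,c)[:4]:
            ys,xs=np.nonzero(r["pixels"]);print(t,round(r["confidence"],2),r["extent"],round(xs.mean(),1),round(ys.mean(),1),len(xs))
print(ctrl.sense())
E
```

```text
pics
side [ 0.288 -0.362  0.619] [[0.825, -0.42, 0.377], [-0.565, -0.611, 0.555], [-0.003, -0.671, -0.742]] [[434.3, 0.0, 325.1], [0.0, 434.3, 237.4], [0.0, 0.0, 1.0]]
block 0.69 [381.8, 419.6, 422.1, 471.6] 402.2 444.9 1548
block 0.6 [299.7, 210.2, 406.0, 284.0] 349.5 246.2 4601
cap 0.64 [381.0, 287.2, 401.4, 302.5] 391.3 294.9 239
basket 0.96 [143.8, 156.4, 258.2, 257.2] 209.4 207.7 3482
basket 0.35 [295.6, 151.8, 321.5, 198.4] 308.0 171.9 1018
coupler 0.76 [390.8, 352.6, 426.3, 405.8] 407.5 379.7 1249
coupler 0.72 [466.5, 337.5, 513.8, 388.9] 489.5 363.0 1884
coupler 0.7 [383.2, 417.6, 419.6, 473.3] 402.1 445.2 1495
pole_shoe 0.81 [464.1, 338.5, 513.3, 386.8] 489.2 362.7 1803
bottle 0.57 [298.2, 146.4, 323.3, 198.5] 308.3 171.6 1064
top [ 0.375 -0.014  1.348] [[0.012, -0.99, 0.139], [-1.0, -0.009, 0.023], [-0.021, -0.139, -0.99]] [[596.4, 0.0, 316.3], [0.0, 596.4, 239.1], [0.0, 0.0, 1.0]]
block 0.9 [268.5, 169.4, 328.6, 251.0] 300.5 213.0 3291
block 0.55 [204.2, 184.1, 231.4, 208.6] 217.9 196.1 542
cap 0.7 [287.9, 212.3, 304.1, 228.6] 295.6 219.2 214
basket 0.82 [141.8, 246.5, 232
[... 512 characters left out ...]
5252]), 'joint_velocities': array([-0.00044675, -0.0014683 ,  0.00061857, -0.00100786, -0.00098094,
       -0.0003872 ,  0.00055502]), 'tau': array([ 7.32787394e-04, -6.23040104e+01,  2.48452672e-02, -3.90130341e+01,
       -6.12475863e-02,  3.12294555e-02, -3.55821237e-05]), 'position': array([0.21596698, 0.58654704, 0.22260861]), 'eef_rot': array([[-9.38429339e-01,  3.45471227e-01,  8.76566579e-05],
       [ 3.45471237e-01,  9.38429328e-01,  1.42838229e-04],
       [-3.29130803e-05,  1.64326439e-04, -9.99999986e-01]]), 'force': array([-0.0864651 ,  0.13303782, -0.4373191 ]), 'wrist_torque': array([ 0.00557472, -0.03648629,  0.02008951]), 'gripper_force': 0.0, 'opening': 1.0030532056551975}
```

View pics/side0.png

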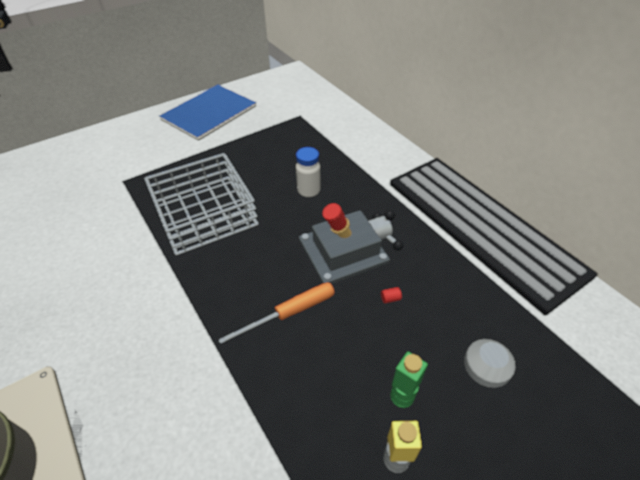

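View pics/top0.png

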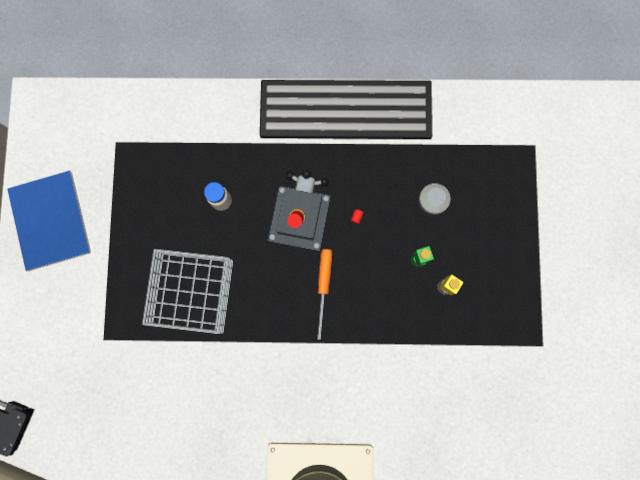

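The side view shows the red cap on the block at (335,215), a small look-alike cap at (391,295), the yellow coupler at (404,440), the green decoy at (409,380) and the basket at (205,205). In the top view the cap is at (295,220), the yellow coupler at (452,285) and the basket at (188,290). The block's +x points up in the image, yawed about -11° by its screws. Next I fit models to the colour masks.

```bash
cat > fit.py <<'E'
from h import *
from scipy.optimize import minimize
def mask(d,h,roi,S=8,smin=110):
    x0,y0,x1,y1=roi
    c=cv2.resize(d["color"][y0:y1,x0:x1],None,fx=S,fy=S,interpolation=cv2.INTER_CUBIC)
    v=cv2.cvtColor(c,cv2.COLOR_RGB2HSV).astype(int)
    dh=np.abs((v[...,0]-h+90)%180-90)
    m=((dh<9)&(v[...,1]>smin)&(v[...,2]>60)).astype(np.uint8)
    n,l,s,_=cv2.connectedComponentsWithStats(m)
    return (l==1+np.argmax(s[1:,4])).astype(np.uint8) if n>1 else m
def iou(d,m,roi,P,S=8):
    uv=(proj(d,P)+.5-np.array(roi[:2]))*S-.5
    r=np.zeros_like(m);cv2.fillConvexPoly(r,cv2.convexHull(np.round(uv*16).astype(np.int32)),1,shift=4)
    return (r&m).sum()/max(1,(r|m).sum())
def cyl(r,z0,z1):
    a=np.linspace(0,2*np.pi,48,endpoint=False)
    return np.array([[r*np.cos(t),r*np.sin(t),z] for z in(z0,z1) for t in a])
def box(w,z0,z1): return np.array([[i*w,j*w,z] for i in(-1,1) for j in(-1,1) for z in(z0,z1)])
def Rz(a): c,s=np.cos(a),np.sin(a);return np.array([[c,-s,0],[s,c,0],[0,0,1]])
def Ry(a): c,s=np.cos(a),np.sin(a);return np.array([[c,0,s],[0,1,0],[-s,0,c]])
def fit(f,x0,step):
    b=None
    for k in range(3):
        sx=np.array([x0]+[np.array(x0)+np.eye(len(x0))[i]*step[i]*(-1)**k for i in range(len(x0))])
        r=minimize(f,x0,method="Nelder-Mead",options=dict(initial_simplex=sx,xatol=1e-5,fatol=1e-5));x0=r.x
    return r
E
cat > m1.py <<'E'
from fit import *
D={c:grab(c) for c in("side","top")}
def run(name,h,rois,pts,pose,x0,step):
    M={c:mask(D[c],h,rois[c]) for c in rois}
    for cams in(("side","top"),("top",),("side",)):
        f=lambda p:-sum(iou(D[c],M[c],rois[c],pose(p,pts)) for c in cams)/len(cams)
        r=fit(f,x0,step);print(name,cams,np.round(r.x,4),round(-r.fun,3),[int(M[c].sum()/64) for c in cams])
nip=lambda p,P:P@(Rz(p[2])@Ry(-.38)).T+[p[0],p[1],.078]
up=lambda p,P:P@Rz(p[2]).T+[p[0],p[1],0]
x=atz(D["top"],(296,220),.11)
run("cap",0,dict(side=(310,195,360,240),top=(278,203,314,238)),cyl(.0155,0,.040),nip,[x[0],x[1],-.19],[.005,.005,.1])
x=atz(D["top"],(452,284),.09)
run("coup",27,dict(side=(375,410,430,475),top=(430,265,475,305)),box(.015,.044,.098),up,[x[0],x[1],-.2],[.005,.005,.2])
s=np.array([[282,190],[326,198],[317,245],[272,237]])
W=np.array([atz(D["top"],u,.015) for u in s]);print("screws",W.round(4).tolist(),W.mean(0).round(4),np.linalg.norm(W-np.roll(W,-1,0),axis=1).round(4))
for z,u in((.068,(155,250)),(.068,(232,259)),(.068,(222,333)),(.068,(143,324))):print("bask",atz(D["top"],u,z).round(3))
E
python3 m1.py
python3 - <<'E'
from h import *
d=grab("top");a=cv2.resize(d["color"][160:345,135:340],None,fx=3.2,fy=3.2,interpolation=cv2.INTER_CUBIC);cv2.imwrite("pics/c1.png",a[...,::-1])
E
```

```text
cap ('side', 'top') [ 0.6017  0.0603 -0.0086] 0.926 [472, 211]
cap ('top',) [ 0.602  0.06  -0.035] 0.931 [211]
cap ('side',) [0.6014 0.0606 0.0301] 0.927 [472]
coup ('side', 'top') [ 0.4598 -0.2744 -0.5802] 0.799 [830, 315]
coup ('top',) [ 0.46   -0.2743 -0.5851] 0.967 [315]
coup ('side',) [ 0.459  -0.2751 -0.5861] 0.648 [830]
screws [[0.6752, 0.0959, 0.015], [0.6573, -0.005, 0.015], [0.5491, 0.0143, 0.015], [0.5664, 0.1163, 0.015]] [0.612  0.0554 0.015 ] [0.1024 0.1099 0.1035 0.1107]
bask [0.528 0.365 0.068]
bask [0.51  0.197 0.068]
bask [0.351 0.213 0.068]
bask [0.368 0.383 0.068]
```

View pics/c1.png

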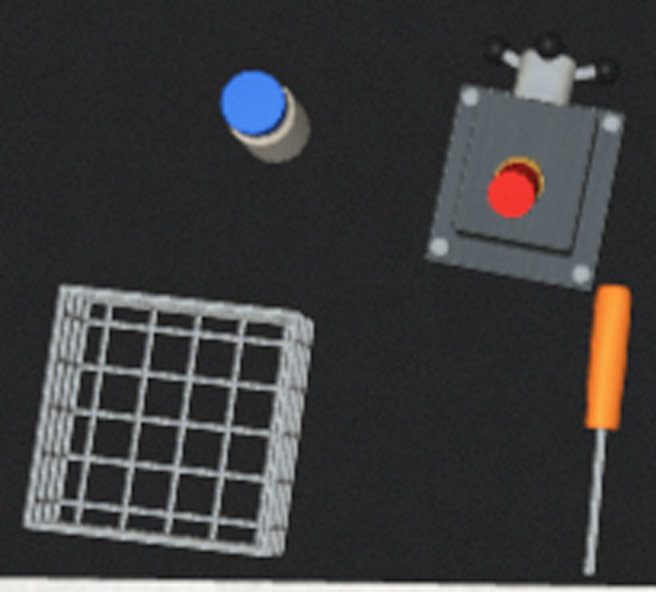

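The crop confirms the block's yaw of about -0.177 rad from the four screws, with the collar at crop (520,178) and the cap top at (512,192). The basket is clear, and its centre is about (0.44, 0.29). I'll work out the pre-grasp moves from this.

```bash
cat >> h.py <<'E'
from scipy.spatial.transform import Rotation as Ro
def delta(p,R,what=""):
    s=ctrl.sense();r=Ro.from_matrix(R@np.array(s["eef_rot"]).T).as_rotvec(degrees=True)
    print(what,"turn",r.round(2),"shift cm",((np.array(p)-s["position"])*100).round(2),"t",round(s["time"],2))
def axes(yaw,tilt=.38):
    c,s=np.cos(yaw),np.sin(yaw);n=np.array([-np.sin(tilt)*c,-np.sin(tilt)*s,np.cos(tilt)])
    y=np.array([-s,c,0]);z=-n
    return n,np.c_[np.cross(y,z),y,z]
E
python3 - <<'E'
from fit import *
D={c:grab(c) for c in("side","top")}
rois=dict(side=(310,195,360,240),top=(278,203,314,238))
M={c:mask(D[c],0,rois[c]) for c in rois};P=cyl(.0155,0,.040)
for c in rois:
  pass
nip=lambda p:P@(Rz(-.177)@Ry(-.38)).T+[p[0],p[1],.078]
for cams in(("side","top"),("top",),("side",)):
    r=fit(lambda p:-sum(iou(D[c],M[c],rois[c],nip(p)) for c in cams),[.602,.059],[.004,.004]);print(cams,r.x.round(4),r.fun/len(cams))
    if len(cams)==2: b=r.x
n,R=axes(-.177);c=np.array([*b,.078]);print(n)
delta(c+n*.08,R,"pre");delta(c+n*.009,R,"grasp")
E
```

```text
('side', 'top') [0.6012 0.0588] -0.9113648718595146
('top',) [0.6014 0.0584] -0.9129102546643061
('side',) [0.6015 0.0593] -0.9154730936785032
[-0.36512534  0.06531065  0.92866464]
pre turn [ -5.71 -21.04   9.95] shift cm [ 35.6  -52.25  -7.03] t 1.15
grasp turn [ -5.71 -21.04   9.95] shift cm [ 38.2  -52.72 -13.62] t 1.15
```

```bash
python3 -m handwheel '[0,-2,1,2.3,-3.4,0,1, -1,-5,2,4.6,-6.8,0,1, -2,-8,4,6.9,-10.2,0,1, -3,-11,5,9.2,-13.6,0,1, -4,-14,6,11.5,-17,0,1, -5,-17,8,13.8,-20.4,0,1, -5.7,-20,9,16.1,-23.8,0,1, -5.7,-21,9.9,18.4,-27.2,0,1]' 15
python3 -m handwheel '[0,0,0,2.2,-3.2,0,1, 0,0,0,4.4,-6.4,0,1, 0,0,0,6.6,-9.6,0,1, 0,0,0,8.8,-12.8,-1,1, 0,0,0,11,-16,-2,1, 0,0,0,13.2,-19.2,-4,1, 0,0,0,15.2,-22.2,-6,1, 0,0,0,17.2,-25,-7,1]'
python3 - <<'E'
from h import *
n,R=axes(-.177);c=np.array([.6012,.0588,.078])
delta(c+n*.08,R,"pre");delta(c+n*.009,R,"grasp")
E
```

```text
time: 1.82
position: [0.3997, 0.3136, 0.2223]
eef_rot: [[-0.914, 0.173, 0.367], [0.161, 0.985, -0.065], [-0.373, -0.0, -0.928]]
force: [0.5, 1.0, -0.4]
opening: 0.998
gripper_force: 0.0
time: 2.48
position: [0.5719, 0.0622, 0.1511]
eef_rot: [[-0.914, 0.178, 0.364], [0.165, 0.984, -0.066], [-0.37, -0.0, -0.929]]
force: [-0.1, 0.5, -0.0]
opening: 1.001
gripper_force: 0.0
pre turn [ 0.01 -0.07  0.09] shift cm [0.01 0.18 0.12] t 2.48
grasp turn [ 0.01 -0.07  0.09] shift cm [ 2.6  -0.28 -6.47] t 2.48
```

```bash
python3 -m handwheel '[0,0,0,0.5,0.1,-1.1,1, 0,0,0,1,0,-2.2,1, 0,0,0,1.5,-0.1,-3.4,1, 0,0,0,2,-0.2,-4.6,1, 0,0,0,2.6,-0.3,-6.4,1, 0,0,0,2.6,-0.3,-6.4,0.5, 0,0,0,2.6,-0.3,-6.4,0.25, 0,0,0,2.6,-0.3,-6.4,0.25]' 10
python3 -m handwheel '[0,0,0,0,0,0,0.1, 0,0,0,0,0,0,0.1, 0,0,0,0,0,0,0.1, 0,0,0,0,0,0,0.1, 0,0,0,0,0,0,0.1, 0,0,0,0,0,0,0.1, 0,0,0,0,0,0,0.1, 0,0,0,0,0,0,0.1]' 10
```

```text
time: 3.15
position: [0.5981, 0.0616, 0.0894]
eef_rot: [[-0.914, 0.177, 0.365], [0.165, 0.984, -0.065], [-0.371, 0.0, -0.929]]
force: [-0.0, 0.4, 0.0]
opening: 0.858
gripper_force: 0.0
time: 3.82
position: [0.5974, 0.058, 0.0886]
eef_rot: [[-0.914, 0.181, 0.363], [0.167, 0.984, -0.069], [-0.369, -0.003, -0.929]]
force: [-7.6, -10.5, 9.9]
opening: 0.342
gripper_force: 10.0
```

```bash
python3 -m handwheel '[0,0,0,-0.3,0,0.7,0.1, 0,0,0,-0.6,0.1,1.5,0.1, 0,0,0,-1,0.2,2.5,0.1, 0,0,0,-1.5,0.3,3.7,0.1, 0,0,0,-2,0.4,5,0.1, 0,0,0,-2.6,0.5,6.6,0.1, 0,0,0,-4,1.5,9,0.1, 0,0,0,-6,4,11,0.1]'
python3 - <<'E'
from h import *
print(ctrl.sense()["position"]-0)
d=grab("top");a=cv2.resize(d["color"][175:265,230:340],None,fx=5,fy=5,interpolation=cv2.INTER_CUBIC)
e=grab("side");b=cv2.resize(e["color"][180:290,280:420],None,fx=4.1,fy=4.1,interpolation=cv2.INTER_CUBIC)[:450]
cv2.imwrite("pics/c2.png",np.hstack([a[:450,:400],b[:450,:400]])[...,::-1])
delta([.44,.29,.2],np.c_[[-.98,.17,0],[.17,.98,0],[0,0,-1.]],"basket")
E
```

```text
time: 4.48
position: [0.5384, 0.0988, 0.2003]
eef_rot: [[-0.913, 0.182, 0.365], [0.169, 0.983, -0.067], [-0.371, 0.0, -0.928]]
force: [0.5, 0.8, -0.2]
opening: 0.335
gripper_force: 10.0
[0.53835067 0.09881588 0.20025595]
basket turn [ 3.49 21.68  0.12] shift cm [-9.76 18.38 -0.24] t 4.58
```

View pics/c2.png

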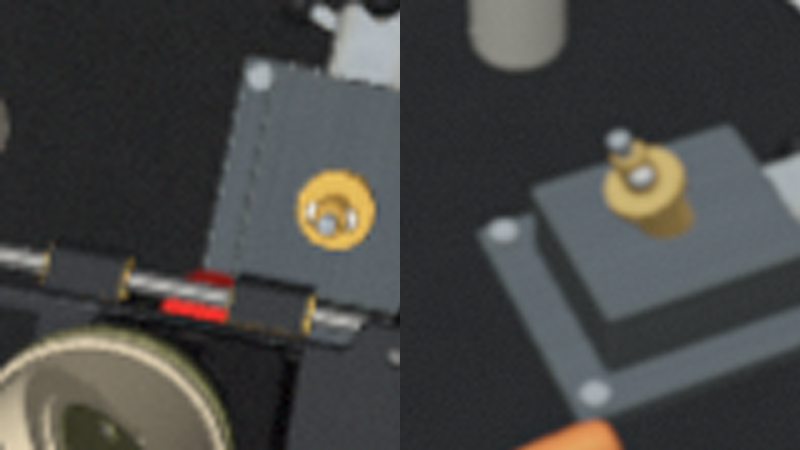

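The cap is held, and the bare nipple shows: collar at top crop (336,210) and side crop (645,180), pin tip at (326,224) and (619,137). I'll triangulate both and move on to the basket.

```bash
python3 - <<'E'
from fit import *
t=grab("top");s=grab("side")
a,ea=tri(t,(296.8,216.5),s,(339.4,223.5));b,eb=tri(t,(294.8,219.4),s,(333.,213.))
print("collar",a.round(4),ea,"tip",b.round(4),eb,"dir",((b-a)/np.linalg.norm(b-a)).round(3),np.linalg.norm(b-a))
print("top-only collar at .078",atz(t,(296.8,216.5),.078).round(4),"side-only",atz(s,(339.4,223.5),.078).round(4))
# fit brass in top: collar + post hull (hue ~20)
for c,d,roi in(("top",t,(282,202,312,232)),("side",s,(320,205,360,245))):
    m=mask(d,20,roi,smin=80)
    cn=max(cv2.findContours(m,0,2)[0],key=cv2.contourArea);m2=np.zeros_like(m);cv2.fillConvexPoly(m2,cv2.convexHull(cn),1)
    P=np.r_[cyl(.017,-.008,0)] if c=="top" else np.r_[cyl(.017,-.008,0)]
    f=lambda p:-iou(d,m2,roi,P@(Rz(-.177)@Ry(-.38)).T+[p[0],p[1],.078])
    r=fit(f,[.601,.058],[.004,.004]);print(c,r.x.round(4),r.fun,m.sum()/64)
E
python3 -m handwheel '[0,2,0,-1.2,2.3,0.5,0.1, 0,5,0,-2.4,4.6,1,0.1, 1,8,0,-3.6,6.9,1,0.1, 1,11,0,-4.8,9.2,1,0.1, 2,14,0,-6,11.5,1,0.1, 2,17,0,-7.2,13.8,0,0.1, 3,19,0,-8.5,16.1,-1,0.1, 3.5,21.7,0,-9.8,18.4,-2,0.1]'
```

```text
collar [0.603  0.0576 0.0754] 0.0003311567229751709 tip [0.5911 0.0601 0.1057] 0.0008164937763298106 dir [-0.365  0.078  0.928] 0.0326216437835718
top-only collar at .078 [0.6027 0.0574 0.078 ] side-only [0.6014 0.0557 0.078 ]
top [0.6021 0.0582] -0.9789561019761653 178.109375
side [0.6004 0.0562] -0.7607050836366611 317.9375
time: 5.35
position: [0.4398, 0.2858, 0.1774]
eef_rot: [[-0.984, 0.177, -0.007], [0.177, 0.984, -0.006], [0.006, -0.007, -1.0]]
force: [0.3, -0.9, -0.0]
opening: 0.341
gripper_force: 10.0
```

```bash
python3 -m handwheel '[0,0,0,0,0,-2,0.1, 0,0,0,0,0.2,-4.5,0.1, 0,0,0,0,0.4,-7,0.1, 0,0,0,0,0.4,-9.5,0.1, 0,0,0,0,0.4,-11.5,0.1, 0,0,0,0,0.4,-13,0.1, 0,0,0,0,0.4,-13,0.1, 0,0,0,0,0.4,-13,0.6]'
python3 -m handwheel '[0,0,0,0,0,0,0.6, 0,0,0,0,0,0,0.6, 0,0,0,0,0,0,0.6, 0,0,0,0,0,1,0.6, 0,0,0,0,0,4,0.6, 0,0,0,0,0,8,0.6, 0,0,0,0,0,12,0.6, 0,0,0,0,0,15,0.6]'
python3 - <<'E'
from h import *
d=grab("side");a=cv2.resize(d["color"][100:280,110:350],None,fx=3,fy=3,interpolation=cv2.INTER_CUBIC);cv2.imwrite("pics/c3.png",a[...,::-1])
E
```

```text
time: 6.02
position: [0.44, 0.2884, 0.0477]
eef_rot: [[-0.984, 0.177, -0.007], [0.177, 0.984, -0.008], [0.005, -0.009, -1.0]]
force: [0.6, 0.3, 0.1]
opening: 0.37
gripper_force: 0.0
time: 6.68
position: [0.4406, 0.2896, 0.2032]
eef_rot: [[-0.984, 0.176, -0.003], [0.176, 0.984, -0.003], [0.002, -0.003, -1.0]]
force: [1.0, 1.1, 0.1]
opening: 0.601
gripper_force: 0.0
```

View pics/c3.png

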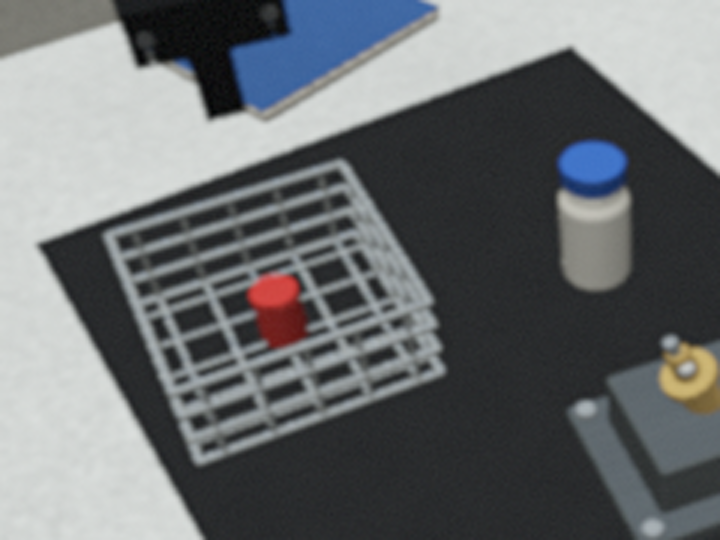

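The cap stands in the basket at crop (277,310), well inside the wires. Next is the coupler.

```bash
python3 -m handwheel '[0,0,-2,0.1,-3.9,0,0.7, 0,0,-4,0.2,-7.8,0,0.7, 0,0,-7,0.3,-11.7,0,0.7, 0,0,-10,0.4,-15.6,0,0.7, 0,0,-13,0.5,-19.5,0,0.7, 0,0,-16,0.6,-23.4,0,0.7, 0,0,-19,0.7,-27.3,0,0.7, 0,0,-23,0.8,-31.2,0,0.7]'
python3 -m handwheel '[0,0,0,0.1,-3.6,0,0.7, 0,0,0,0.3,-7.2,0,0.7, 0,0,0,0.5,-10.8,0,0.7, 0,0,0,0.7,-14.4,0,0.7, 0,0,0,0.9,-18,0,0.7, 0,0,0,1.1,-21.6,0,0.7, 0,0,0,1.1,-24.4,0,0.7, 0,0,0,1.1,-25.2,0,0.7]'
python3 - <<'E'
from h import *
y=np.array([.548,.836,0]);y/=np.linalg.norm(y)
R=np.c_[np.cross(y,[0,0,-1]),y,[0,0,-1]]
delta([.4598,-.2744,.056],R)
E
```

```text
time: 7.4
position: [0.4477, -0.0244, 0.1997]
eef_rot: [[-0.836, 0.548, -0.006], [0.549, 0.836, -0.002], [0.004, -0.005, -1.0]]
force: [0.0, 0.0, -0.2]
opening: 0.699
gripper_force: 0.0
time: 8.07
position: [0.4578, -0.2792, 0.1997]
eef_rot: [[-0.835, 0.55, -0.006], [0.55, 0.835, -0.005], [0.002, -0.008, -1.0]]
force: [-0.7, -0.3, -0.4]
opening: 0.7
gripper_force: 0.0
 turn [ 0.29 -0.35  0.15] shift cm [  0.2    0.48 -14.37] t 8.07
```

```bash
python3 -m handwheel '[0.3,-0.3,0,0.2,0.5,0,0.7, 0.3,-0.3,0,0.2,0.5,-1,0.7, 0.3,-0.3,0,0.2,0.5,-4,0.7, 0.3,-0.3,0,0.2,0.5,-7,0.7, 0.3,-0.3,0,0.2,0.5,-10,0.7, 0.3,-0.3,0,0.2,0.5,-12.5,0.7, 0.3,-0.3,0,0.2,0.5,-14.3,0.7, 0.3,-0.3,0,0.2,0.5,-14.3,0.7]' 30
python3 -m handwheel '[0,0,0,0,0,0,0.5, 0,0,0,0,0,0,0.2, 0,0,0,0,0,0,0.2, 0,0,0,0,0,0,0.2, 0,0,0,0,0,0,0.2, 0,0,0,0,0,0,0.2, 0,0,0,0,0,0,0.2, 0,0,0,0,0,0,0.2]' 40
python3 - <<'E'
from h import *
print(ctrl.sense()["position"],ctrl.sense()["wrist_torque"])
d=grab("side");a=cv2.resize(d["color"][300:480,330:530],None,fx=3.3,fy=3.3,interpolation=cv2.INTER_CUBIC);cv2.imwrite("pics/c4.png",a[...,::-1])
E
```

```text
time: 8.73
position: [0.4592, -0.2663, 0.052]
eef_rot: [[-0.839, 0.544, -0.007], [0.544, 0.839, 0.005], [0.009, 0.0, -1.0]]
force: [-0.6, 0.2, 0.4]
opening: 0.699
gripper_force: 0.0
time: 9.4
position: [0.4613, -0.2697, 0.0562]
eef_rot: [[-0.837, 0.546, -0.001], [0.546, 0.837, 0.002], [0.002, 0.001, -1.0]]
force: [-1.1, 0.4, 6.4]
opening: 0.34
gripper_force: 40.0
[ 0.46130075 -0.26967354  0.05619303] [-0.02340662  0.38730471 -0.02254396]
```

View pics/c4.png

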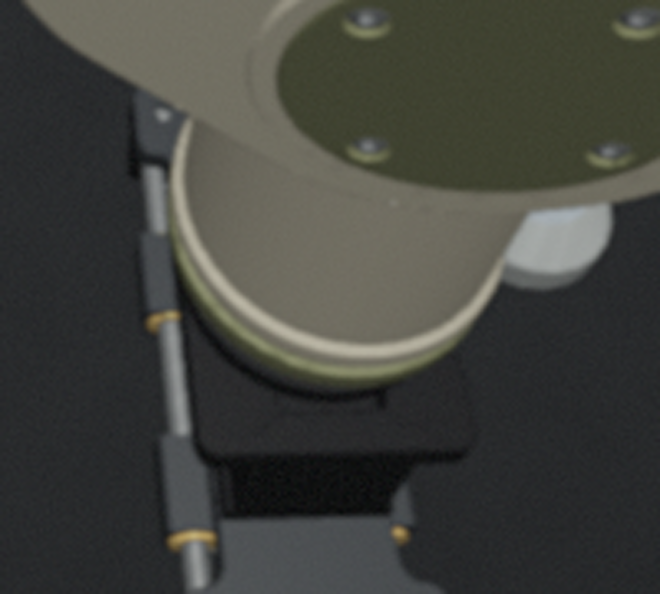

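```bash
python3 -m handwheel '[0,0,0,0,0,0.5,0.2, 0,0,0,0,0,2,0.2, 0,0,0,0,0,5,0.2, 0,0,0,0,0,8,0.2, 0,0,0,0,0,11,0.2, 0,0,0,0,0,14,0.2, 0,0,0,0,0.5,16,0.2, 0,0,0,0,1,16,0.2]'
python3 - <<'E'
from h import *
n,R=axes(-.177);c=np.array([.602,.0572,.078])
delta(c+n*.126,R)
s=ctrl.sense();R0=np.array(s["eef_rot"])
for f in(.25,.5,.75,1): print((Ro.from_rotvec(f*Ro.from_matrix(R@R0.T).as_rotvec())).as_rotvec(degrees=True).round(2))
print(s["force"],s["wrist_torque"],s["gripper_force"])
E
```

```text
time: 10.12
position: [0.4622, -0.2605, 0.2195]
eef_rot: [[-0.837, 0.547, 0.003], [0.547, 0.837, 0.001], [-0.002, 0.003, -1.0]]
force: [0.9, 0.3, -2.1]
opening: 0.342
gripper_force: 40.0
 turn [ -8.18 -20.19  22.73] shift cm [ 9.38 32.59 -2.44] t 10.12
[-2.05 -5.05  5.68]
[ -4.09 -10.1   11.37]
[ -6.14 -15.15  17.05]
[ -8.18 -20.19  22.73]
[ 0.85567254  0.31094627 -2.11460052] [-0.03892686 -0.09428397 -0.02321537] 39.98735382920131
```

```bash
python3 -m handwheel '[-1,-2.5,2.8,0.9,3,0,0.2, -2,-5,5.7,1.9,6,0,0.2, -3,-7.5,8.5,2.9,9,0,0.2, -4.1,-10.1,11.4,3.9,12,0,0.2, -5.1,-12.6,14.2,4.9,15,0,0.2, -6.1,-15.1,17,5.9,18,0,0.2, -7.1,-17.6,19.9,6.9,21,0,0.2, -8.2,-20.2,22.7,7.9,24,0,0.2]'
python3 -m handwheel '[0,0,0,0.3,2.5,0,0.2, 0,0,0,0.6,4.7,-0.4,0.2, 0,0,0,0.9,6.4,-0.9,0.2, 0,0,0,1.2,7.5,-1.4,0.2, 0,0,0,1.4,8.1,-1.9,0.2, 0,0,0,1.5,8.5,-2.4,0.2, 0,0,0,1.5,8.5,-2.4,0.2, 0,0,0,1.5,8.5,-2.4,0.2]'
python3 - <<'E'
from h import *
n,R=axes(-.177);c=np.array([.602,.0572,.078])
delta(c+n*.126,R)
d=grab("side");e=grab("top")
print("colmouth pred",proj(d,[c+n*.07,c+n*.07+n*.044,c,c+n*.032]).round(1).tolist(),proj(e,[c+n*.07,c+n*.07+n*.044,c,c+n*.032]).round(1).tolist())
a=cv2.resize(d["color"][130:290,250:430],None,fx=3.7,fy=3.7,interpolation=cv2.INTER_CUBIC);cv2.imwrite("pics/c5.png",a[...,::-1])
E
```

```text
time: 10.78
position: [0.5392, -0.0174, 0.2145]
eef_rot: [[-0.916, 0.173, 0.361], [0.16, 0.985, -0.066], [-0.367, -0.002, -0.93]]
force: [0.9, -0.1, -3.1]
opening: 0.344
gripper_force: 40.0
time: 11.45
position: [0.5547, 0.0644, 0.191]
eef_rot: [[-0.916, 0.178, 0.359], [0.164, 0.984, -0.068], [-0.366, -0.003, -0.931]]
force: [0.3, 0.1, -2.2]
opening: 0.343
gripper_force: 40.0
 turn [ 0.12 -0.36  0.09] shift cm [0.13 0.1  0.4 ] t 11.45
colmouth pred [[325.4, 199.4], [315.6, 182.7], [339.2, 222.8], [333.2, 212.6]] [[292.7, 223.5], [289.9, 228.1], [296.9, 216.8], [295.0, 219.8]]
```

View pics/c5.png

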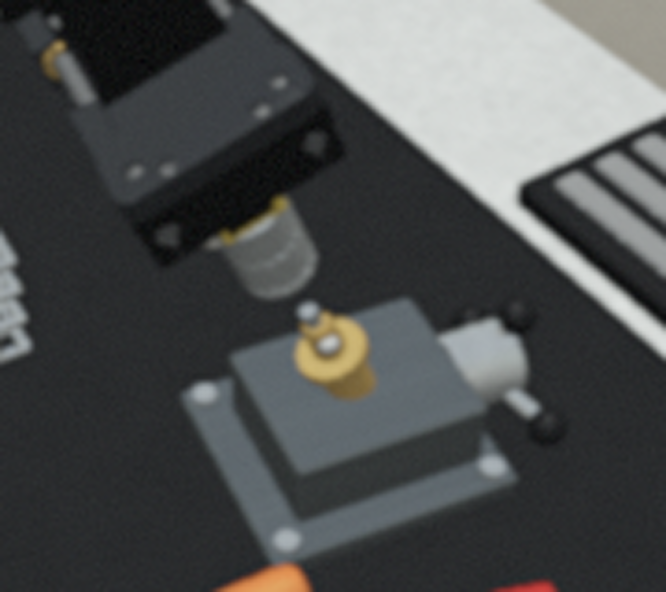

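The coupler is held square in front of the nipple, with its mouth at about crop (281,271) and the nipple tip at crop (308,312). I'll fit the sleeve pose in the hand from the side view.

```bash
cat > m2.py <<'E'
from fit import *
d=grab("side");s=ctrl.sense();T=np.array(s["position"]);R=np.array(s["eef_rot"])
S=8;u=proj(d,[T-R[:,2]*-.056])[0]
roi=[int(u[0])-25,int(u[1])-35,int(u[0])+25,int(u[1])+20]
c=cv2.resize(d["color"][roi[1]:roi[3],roi[0]:roi[2]],None,fx=S,fy=S,interpolation=cv2.INTER_CUBIC)
v=cv2.cvtColor(c,cv2.COLOR_RGB2HSV).astype(int)
m=((v[...,2]>70)&(v[...,1]<75)).astype(np.uint8)
A,B=[(p+.5-np.array(roi[:2]))*S for p in proj(d,[T+R[:,2]*.056,T+R[:,2]*(.056-.022)])]
yy,xx=np.mgrid[:m.shape[0],:m.shape[1]];t=((xx-B[0])*(B-A)[0]+(yy-B[1])*(B-A)[1])<0
nb=(np.hypot(xx-A[0],yy-A[1])<22*S*.8)
# drop nipple: everything nearer than tip
n,l,st,ce=cv2.connectedComponentsWithStats(m*t.astype(np.uint8)*nb.astype(np.uint8))
k=1+np.argmax(st[1:,4]);m=(l==k).astype(np.uint8)
P=cyl(.017,0,.044)
def pose(p):
    # coupler frame: mouth at axial p[1], offset p[0] on tool x at grasp, rotated p[2] about tool y
    G=T-R[:,2]*.019+R[:,0]*p[0]
    Q=np.c_[-R[:,0],R[:,1],-R[:,2]]
    Q=Ro.from_rotvec(R[:,1]*p[2]).as_matrix()@Q
    return (P-[0,0,.075+p[1]])@Q.T+G,Q,G-Q[:,2]*(.075+p[1])
def f(p):
    uv=(proj(d,pose(p)[0])+.5-np.array(roi[:2]))*S-.5
    r=np.zeros_like(m);cv2.fillConvexPoly(r,cv2.convexHull(np.round(uv*16).astype(np.int32)),1,shift=4)
    r&=t.astype(np.uint8);return -(r&m).sum()/(r|m).sum()
r=fit(f,[0,0,0],[.003,.003,.05]);_,Q,mouth=pose(r.x)
print("dx,axial,rot",r.x.round(4),r.fun,"mouth",mouth.round(4),"axis",Q[:,2].round(3),m.sum()/64)
r2=fit(lambda p:f([p[0],p[1],0]),[0,0],[.003,.003]);print("no rot",r2.x.round(4),r2.fun)
o=c.copy();o[cv2.morphologyEx(m,cv2.MORPH_GRADIENT,np.ones((3,3)))>0]=[255,0,0]
h=cv2.convexHull(np.round((proj(d,pose(r.x)[0])+.5-np.array(roi[:2]))*S).astype(np.int32));cv2.polylines(o,[h],True,(0,255,0),1)
cv2.imwrite("pics/c6.png",o[...,::-1])
E
python3 m2.py
```

```text
dx,axial,rot [0.0157 0.0127 0.3667] 0.0 mouth [0.5346 0.0682 0.1161] axis [-0.008  0.003  1.   ] 331.84375
no rot [0.0343 0.0039] 0.0m2.py:24: RuntimeWarning: overflow encountered in scalar negative
  r&=t.astype(np.uint8);return -(r&m).sum()/(r|m).sum()
```

View pics/c6.png

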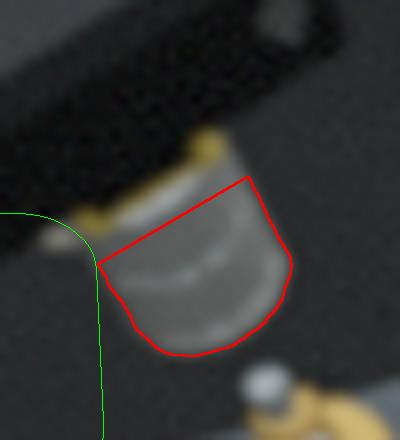

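Mask is good (sleeve outlined in red); the uint overflow just spoiled the fit.

```bash
sed -i 's/return -(r&m).sum()\/(r|m).sum()/return -float((r\&m).sum())\/float((r|m).sum())/' m2.py; python3 m2.py
```

```text
dx,axial,rot [ 0.     -0.0003 -0.0178] -0.9865186360031721 mouth [0.5764 0.0608 0.1407] axis [-0.377  0.07   0.924] 332.796875
no rot [-0.0011 -0.0003] -0.9870898583146905
```

```bash
python3 - <<'E'
from h import *
s=ctrl.sense();print(s["position"],s["time"],s["force"])
E
```

```text
[0.55507957 0.06476837 0.191946  ] 11.65 [ 0.65735503  0.09669955 -2.37130355]
```

```bash
python3 - <<'E'
from h import *
n,R=axes(-.177);c=np.array([.602,.0572,.078])
for k in(.036,.020,.0):delta(c+n*(.056+k),R,k)
E
```

```text
0.036 turn [ 0.06 -0.27  0.09] shift cm [ 1.33 -0.16 -2.85] t 11.65
0.02 turn [ 0.06 -0.27  0.09] shift cm [ 1.92 -0.26 -4.34] t 11.65
0.0 turn [ 0.06 -0.27  0.09] shift cm [ 2.65 -0.39 -6.19] t 11.65
```

```bash
python3 -m handwheel '[0,-0.2,0,0.2,0,-0.5,0.2, 0,-0.3,0,0.5,0,-1,0.2, 0,-0.3,0,0.8,-0.1,-1.6,0.2, 0,-0.3,0,1.1,-0.1,-2.3,0.2, 0,-0.3,0,1.3,-0.2,-2.9,0.2, 0,-0.3,0,1.3,-0.2,-2.9,0.2, 0,-0.3,0,1.3,-0.2,-2.9,0.2, 0,-0.3,0,1.3,-0.2,-2.9,0.2]'
python3 - <<'E'
from h import *
n,R=axes(-.177);c=np.array([.602,.0572,.078])
for k in(.036,.022,.0):delta(c+n*(.056+k),R,k)
d=grab("side")
a=cv2.resize(d["color"][170:250,290:380],None,fx=6.5,fy=6.5,interpolation=cv2.INTER_CUBIC);cv2.imwrite("pics/c7.png",a[...,::-1])
E
```

```text
time: 12.32
position: [0.568, 0.0635, 0.1626]
eef_rot: [[-0.914, 0.176, 0.365], [0.163, 0.984, -0.067], [-0.371, -0.002, -0.929]]
force: [0.3, -0.0, -2.8]
opening: 0.34
gripper_force: 40.0
0.036 turn [0.09 0.01 0.02] shift cm [ 0.04 -0.03  0.08] t 12.32
0.022 turn [0.09 0.01 0.02] shift cm [ 0.55 -0.12 -1.22] t 12.32
0.0 turn [0.09 0.01 0.02] shift cm [ 1.35 -0.27 -3.26] t 12.32
```

View pics/c7.png

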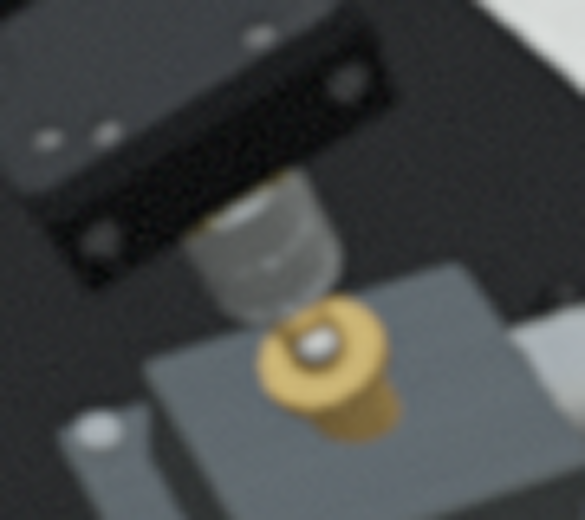

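The sleeve now hides the pin tip, and its axis runs from about (283,283) to the collar at (322,355), aligned to within about 0.6 mm. I'll press on in steps and watch the force.

```bash
python3 -m handwheel '[0,0,0,0.1,0,-0.2,0.2, 0,0,0,0.2,0,-0.4,0.2, 0,0,0,0.3,-0.1,-0.6,0.2, 0,0,0,0.4,-0.1,-0.8,0.2, 0,0,0,0.4,-0.1,-1,0.2, 0,0,0,0.5,-0.1,-1.2,0.2, 0,0,0,0.55,-0.1,-1.2,0.2, 0,0,0,0.55,-0.1,-1.2,0.2]'
python3 - <<'E'
from h import *
n,R=axes(-.177);c=np.array([.602,.0572,.078])
for k in(.022,.016,.0):delta(c+n*(.056+k),R,k)
s=ctrl.sense();print((s["force"]@R).round(2),s["wrist_torque"].round(2))
E
```

```text
time: 13.03
position: [0.5735, 0.0625, 0.1505]
eef_rot: [[-0.914, 0.176, 0.365], [0.163, 0.984, -0.067], [-0.371, -0.002, -0.929]]
force: [0.0, 1.0, -2.5]
opening: 0.341
gripper_force: 40.0
0.022 turn [ 0.09 -0.    0.02] shift cm [ 0.   -0.02 -0.  ] t 13.03
0.016 turn [ 0.09 -0.    0.02] shift cm [ 0.22 -0.06 -0.56] t 13.03
0.0 turn [ 0.09 -0.    0.02] shift cm [ 0.81 -0.17 -2.05] t 13.03
[1.06 1.01 2.23] [0.11 0.7  0.01]
```

```bash
python3 -m handwheel '[0,0,0,0.05,0,-0.1,0.2, 0,0,0,0.1,0,-0.2,0.2, 0,0,0,0.15,0,-0.4,0.2, 0,0,0,0.2,-0.1,-0.5,0.2, 0,0,0,0.2,-0.1,-0.6,0.2, 0,0,0,0.3,-0.1,-0.7,0.2, 0,0,0,0.3,-0.1,-0.8,0.2, 0,0,0,0.3,-0.1,-0.8,0.2]'
cat > st.py <<'E'
from h import *
n,R=axes(-.177);c=np.array([.602,.0572,.078])
for k in(.010,.0):delta(c+n*(.056+k),R,k)
s=ctrl.sense();q=(s["position"]-c)
print("depth mm",round(1e3*(q@n-.056),1),"lat",(1e3*(q-(q@n)*n)@R[:,:2]).round(1),"F tool",(s["force"]@R).round(2),"M",(s["wrist_torque"]@R).round(2))
E
python3 st.py
```

```text
time: 13.7
position: [0.5765, 0.0608, 0.1427]
eef_rot: [[-0.914, 0.177, 0.365], [0.164, 0.984, -0.068], [-0.371, -0.002, -0.929]]
force: [-3.9, -2.3, 2.4]
opening: 0.341
gripper_force: 40.0
0.01 turn [ 0.11 -0.01  0.07] shift cm [ 0.14  0.07 -0.34] t 13.7
0.0 turn [ 0.11 -0.01  0.07] shift cm [ 0.51  0.01 -1.27] t 13.7
depth mm 13.7 lat [-0.1 -1. ] F tool [ 2.33 -3.   -3.5 ] M [ 0.97  1.02 -0.01]
```

```bash
python3 -m handwheel '[0,0,0,0,-0.1,0,0.2, 0,0,0,0.05,-0.1,-0.1,0.2, 0,0,0,0.1,-0.1,-0.2,0.2, 0,0,0,0.15,-0.1,-0.35,0.2, 0,0,0,0.2,-0.1,-0.5,0.2, 0,0,0,0.2,-0.1,-0.6,0.2, 0,0,0,0.25,-0.15,-0.7,0.2, 0,0,0,0.25,-0.15,-0.7,0.2]' 50
python3 st.py
```

```text
time: 14.37
position: [0.5789, 0.0601, 0.1352]
eef_rot: [[-0.914, 0.176, 0.365], [0.163, 0.984, -0.067], [-0.371, -0.001, -0.929]]
force: [1.2, 0.2, -4.3]
opening: 0.34
gripper_force: 50.0
0.01 turn [ 0.08 -0.    0.02] shift cm [-0.1   0.14  0.4 ] t 14.37
0.0 turn [ 0.08 -0.    0.02] shift cm [ 0.26  0.08 -0.52] t 14.37
depth mm 5.8 lat [ 0.3 -1.2] F tool [0.56 0.45 4.38] M [0.05 0.71 0.03]
```

```bash
python3 -m handwheel '[0,0,0,0.05,0,-0.1,0.2, 0,0,0,0.1,0,-0.2,0.2, 0,0,0,0.1,0,-0.3,0.2, 0,0,0,0.15,0,-0.4,0.2, 0,0,0,0.2,0,-0.5,0.2, 0,0,0,0.25,0,-0.6,0.2, 0,0,0,0.25,0,-0.6,0.2, 0,0,0,0.25,0,-0.6,0.2]' 50
python3 st.py
```

```text
time: 15.03
position: [0.5812, 0.0599, 0.1304]
eef_rot: [[-0.914, 0.177, 0.365], [0.164, 0.984, -0.067], [-0.371, -0.001, -0.929]]
force: [-15.4, -1.9, 15.2]
opening: 0.34
gripper_force: 50.0
0.01 turn [ 0.06 -0.03  0.06] shift cm [-0.33  0.17  0.89] t 15.03
0.0 turn [ 0.06 -0.03  0.06] shift cm [ 0.03  0.1  -0.04] t 15.03
depth mm 0.4 lat [ 0. -1.] F tool [  8.13  -4.59 -19.65] M [ 1.27  2.5  -0.  ]
```

```bash
python3 -m handwheel '[0,0,0,0,0,-0.02,0.2, 0,0,0,-0.02,-0.02,-0.06,0.2, 0,0,0,-0.02,-0.02,-0.06,0.2, 0,0,0,-0.02,-0.02,-0.06,0.2, 0,0,0,-0.02,-0.02,-0.06,0.2, 0,0,0,-0.02,-0.02,-0.06,0.2, 0,0,0,-0.02,-0.02,-0.06,0.2, 0,0,0,-0.02,-0.02,-0.06,0.2]' 50
python3 st.py
```

```text
time: 15.7
position: [0.5812, 0.0598, 0.1303]
eef_rot: [[-0.914, 0.177, 0.365], [0.164, 0.984, -0.066], [-0.371, -0.001, -0.929]]
force: [-18.9, -2.9, 21.3]
opening: 0.339
gripper_force: 50.0
0.01 turn [ 0.04 -0.    0.05] shift cm [-0.33  0.17  0.9 ] t 15.7
0.0 turn [ 0.04 -0.    0.05] shift cm [ 0.04  0.1  -0.03] t 15.7
depth mm 0.3 lat [ 0.  -1.1] F tool [  8.92  -6.14 -26.5 ] M [1.43 2.78 0.05]
```

```bash
python3 - <<'E'
from h import *
d=grab("side")
a=cv2.resize(d["color"][170:250,290:380],None,fx=6.5,fy=6.5,interpolation=cv2.INTER_CUBIC);cv2.imwrite("pics/c8.png",a[...,::-1])
b=d["color"]
for r in trace("cap","side")[:3]:print(r["confidence"],r["extent"])
E
python3 st.py
```

```text
0.89 [195.7, 189.9, 209.6, 217.4]
0.78 [380.9, 287.6, 401.6, 303.7]
0.01 turn [ 0.04 -0.    0.05] shift cm [-0.33  0.17  0.9 ] t 15.8
0.0 turn [ 0.04 -0.    0.05] shift cm [ 0.04  0.11 -0.03] t 15.8
depth mm 0.4 lat [ 0.1 -1.1] F tool [  8.75  -5.51 -26.49] M [ 1.42  2.72 -0.07]
```

View pics/c8.png

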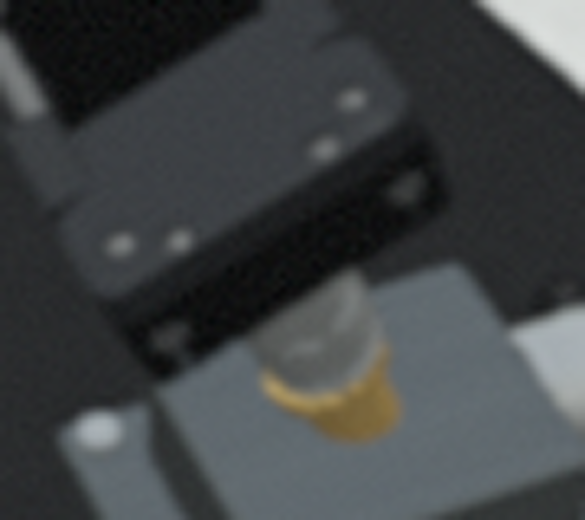

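The sleeve sits flush on the brass collar around (325,385), the push is steady at about 26 N along the axis, and the cap is still in the basket. I'll hand the job in.

```bash
python3 -c "
from rig import ctrl
print(ctrl.close_job())"
```

```text
the job is handed in; nothing more can be done
None
```

I put the red cap in the wire basket and pressed the coupler onto the nipple until it stopped against the collar. I handed the job in with the gripper still holding it there at about 26 N along the axis; no verdict came back, and I judged "home" from position, force and the camera, as the valve travel can't be read directly.

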